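# Hang the washed cupboard door back on its hinge pins

### The arm

A 7-joint arm with a two-finger parallel gripper is mounted at the origin on the work surface. World frame = base frame: x ahead of the robot, y to its left, z up, the work surface at z = 0. Lengths are in m, angles in rad, forces in N, time in s.
With the tool pointing down it reaches from about 0.4 to 0.875 m from the base axis. Payload 19.3 kg.
Tool frame: the origin (TCP) lies at the very end of the fingers, on their centre line; the grasp point (between the pads) lies 19 mm behind it; z points along the fingers, y is the line along which they close (so a half turn about z gives the same grasp; the last joint's range is limited). The gripper opens to 85 mm and grips with 20 to 120 N. Pads are 22 mm wide; open, the fingers measure 114 mm over their backs; the gripper's body (76 mm by 85 mm) begins 54 mm behind the grasp point. The pads swing forward as they close: fully open they stand 13 mm farther back than shut.
Start: joints at [-1.24, 0.521, -0.036, 1.599, 0.021, 1.021, -0.113], TCP at [0.244, 0.575, 0.231] pointing down, gripper open.
Joint ranges: [-2.91, 2.91], [-0.3, 2.13], [-1.5, 1.42], [0.17, 2.43], [-1.26, 4.41], [0.16, 1.93], [-2.52, 2.52]. Speed limits (rad/s): [1.89, 1.89, 2.39, 2.39, 3.01, 3.01, 3.01].

### API

Orientations are given as [roll, pitch, yaw] about the fixed x, y, z axes, in that order (R = Rz(yaw) Ry(pitch) Rx(roll)).
In Python, from workcell import bot gives the robot as it stands.
- The arm moves only by the shell command python3 -m crank 'ROWS' [FORCE]. ROWS is a JSON object of lists of equal length, an entry for each row: "travel": the shift along the world's x, y, z in cm, a list of three; "turn": the turn, a rotation vector about the world's x, y, z in degrees, a list of three; "gripper": the closure, from 0 (fully open) to 1 (shut). A call has exactly 5 rows; each row is the pose to reach, as a shift and turn from the pose commanded when the call began; what a row does not reach only later rows make up. A row lasts 1/10 s, in which the tool goes at most 50 mm and 8.59 degrees, less where a joint would pass 70% of its speed; a pose out of reach is approached as far as the arm can. A call with a gripper value outside its range is refused whole. The fingers move at their own pace and stop on an object; FORCE is the grip in N (left out, the last holds). Time passes only in rows, so rows that repeat a pose let the fingers close, or fill a call up. It gives the time, the measured TCP pose, the force, the opening and the grip force at its end, in the units of the state.
- bot.observe(): the state, without advancing time (a new reading comes with each control period).
- bot.grab_frame(name): name is "scene" or "top" or "wrist"; returns a dict with "pixels" (400x640x3 uint8, red, green, blue), "fx", "fy", "cx", "cy" (pixels), "extrinsics" (4x4, takes a point from world to camera coordinates). Camera axes: x right, y down, z forward; pixel columns grow to the right and rows downward; lengths in m; the calibration is good to about 2 mm. A picture is of the moment at which its call begins. There is no depth.
- bot.job_done(): hands the job in; it is judged then, once.
The state is a dict: "clock": time; "qpos": joint angles; "qd": joint speeds; "joint_efforts": joint torques, N m; "position": TCP position; "tool_rot": TCP orientation; "force": force on the tool from outside, world axes, zero at the start; "moment": the same for the moment, N m; "grip_width": finger opening in m; "finger_force": force on a finger pad.
Only numpy, scipy, OpenCV 4.12 (cv2) and the standard library are available. Lean on these libraries where they do the work, as an engineer would, in place of code of your own. Each camera call takes 0.05 s, during which the arm holds its last target. There are 200 camera calls.

### The job

The washed door of the small spice cupboard stands in the drying rack. Lift it out and hang it, standing open, on the cupboard's two upright hinge pins, gently, so that both knuckles go over their pins together and sit fully home; then let go and swing it shut. Do not force it against the cupboard or rack, and leave the jar, bowl and mug alone.

Things in the scene. Friction and masses are not known exactly. Their poses are not given: they have to be found in the camera images.
- door: loose white laminate door, 0.2 to 0.45 kg. Origin on the hinge axis, level with the panel's lower edge; x from the hinge axis to the free edge, z up. Panel: x 12 to 160, y -6 to 6 (12 mm thick), z 0 to 145 mm. Two steel knuckles on the axis x = y = 0. It starts upright in the rack's slot, standing on the rack's plate, its upper 85 mm free to be pinched from above
- low_knuckle (a point): centre of the lower mouth of the door's lower knuckle: a steel ring, outer diameter 20, bore 10.4, 18 mm high (door z 18 to 36), joined to the panel by a 5 mm leaf. Axes as the door
- high_knuckle (a point): the same for the upper knuckle, equal in size (door z 108 to 126). Axes as the door
- free_edge (a point): middle of the door's free upright edge, the side without knuckles, at door x = 160, y = 0, z = 72.5 mm. Axes as the door
- handle (a point): middle of the vertical bar handle (9 mm bar, 85 mm long) on the door's outer face, the -y side: door x = 140, y = -28, z = 72.5 mm
- cupboard: white spice cupboard fixed to the worktop, 140 deep (x), 200 wide (y), 175 mm high; origin at the centre of its underside, z up; its open front faces +x (front plane x = 70 mm). Shut, the door's x runs along the cupboard's +y and its inner (+y) face lies 8 mm before the front plane; open at a right angle, door x = cupboard x. The hinge turns freely; nothing holds the door shut
- buffer (a point): tip of the upper of two rubber buffers, 7 mm proud of the front at cupboard y = 65 mm, that the shut door meets
- low_mark (a point): middle of the lower hinge bracket's slot, on the bracket's top (cupboard x 84, y -85, z 38 mm), axes as the cupboard. The bracket (18 mm wide along y, 5 thick, 23 out from the front) carries an upright pin: 8 mm diameter, 20 tall, last 3 mm tapering to 6. It is clamped in the slot: the pin's true y is up to 12 mm to either side of this mark, x as the mark; it stays put
- high_mark (a point): the same for the upper bracket and pin (z 128 mm), shifted just as the lower: both pins are in line. The lower knuckle cannot pass through the upper bracket: bring the open door in level from the front, 25 to 40 mm above its seated height, then lower it. Seated, the knuckles rest on the brackets (knuckle points at mark height), panel's lower edge 20 mm over the worktop
- rack: steel drying rack fixed to the worktop: base plate 160 (x) by 90 by 12 mm, origin at the centre of its underside; four upright 8 mm rods, up to 70 mm high, at x = -30 and 30, y = -12 and 12 mm leave a 16 mm slot along x in which the door stands on the plate
- jar: glass jar with steel cap, 66 mm across, 100 mm high, near the work; leave alone. Origin: centre of its underside
- bowl: white bowl, 110 mm across, 50 mm high, near the work; leave alone. Origin: centre of its underside
- mug: white mug, 76 mm across, 85 mm high, near the work; leave alone. Origin: centre of its underside
Mind the look-alikes: they are no part of the job. Several things have the shape of the door; the one meant has the colours described above.

How it is judged:
On the way:
1. the door hangs open (its free edge 60 mm or more out from the shut position), both knuckles over their pins and home on the brackets, let go by the fingers (z of low_knuckle in the frame of low_mark between -0.004 and 0.004 m and x of low_knuckle in the frame of low_mark between -0.006 and 0.006 m and y of low_knuckle in the frame of low_mark between -0.016 and 0.016 m and z of high_knuckle in the frame of high_mark between -0.004 and 0.004 m and x of high_knuckle in the frame of high_mark between -0.006 and 0.006 m and y of high_knuckle in the frame of high_mark between -0.016 and 0.016 m and angle between door's own z axis and vertical below 0.07 rad and x of free_edge in the frame of cupboard above 0.145 m and contact force between the fingers and door below 0.5 N), for 0.3 s.
At the end, for the whole second after the job is handed in: the door hangs upright (within 4 degrees) with both knuckles home on their brackets (within 4 mm in height), swung shut in front of the cupboard (within 0.12 rad of parallel to its front), at rest and let go (z of low_knuckle in the frame of low_mark between -0.004 and 0.004 m and x of low_knuckle in the frame of low_mark between -0.006 and 0.006 m and y of low_knuckle in the frame of low_mark between -0.016 and 0.016 m and z of high_knuckle in the frame of high_mark between -0.004 and 0.004 m and x of high_knuckle in the frame of high_mark between -0.006 and 0.006 m and y of high_knuckle in the frame of high_mark between -0.016 and 0.016 m and angle between door's own z axis and vertical below 0.07 rad and angle between the x axis of door and the y axis of cupboard, either way round below 0.12 rad and y of free_edge in the frame of cupboard above 0.04 m and linear speed of door below 0.02 m/s and angular speed of door below 0.1 rad/s); the robot touches nothing.
It fails at once if the door pressed or knocked against the cupboard, its brackets or pins with more than 40 N (contact force between door and cupboard above 40 N).
It fails at once if the door pressed or wrenched against the rack with more than 40 N (contact force between door and rack above 40 N).
It fails at once if the jar, bowl or mug moved more than 20 mm (distance of any of jar, bowl, mug from where it was at the start of the episode above 0.02 m).
It also fails if it takes over 72 s, if anything falls off the work surface, if the arm or the gripper's body presses on something with over 40 N, if the wrist force passes 120 N, or if a joint passes its speed limit or range.

## Working session

There is one attempt and no reset: what is moved stays moved. The work goes in short steps, Python scripts to look and compute and a shell command to move; the robot and the scene stay as the last step left them, time stands still between calls to the robot, and variables do not carry over. Pictures are saved under pics/ and viewed, at most 10 in all, crops included, and the job is handed in when it is done.

```bash
ls; mkdir -p pics; cat > h.py <<'E'
import numpy as np, cv2, json
from workcell import bot
def snap(n,f):
    d=bot.grab_frame(n); cv2.imwrite('pics/'+f+'.png',d['pixels'][:,:,::-1])
    np.savez('pics/'+f+'.npz',**{k:np.array(v) for k,v in d.items()}); return d
def load(f): return dict(np.load('pics/'+f+'.npz'))
def ray(d,u,v):
    E=np.array(d['extrinsics']);R=E[:3,:3];t=E[:3,3]
    return -R.T@t, R.T@np.array([(u-d['cx'])/d['fx'],(v-d['cy'])/d['fy'],1.])
def onz(d,u,v,z):
    o,r=ray(d,u,v); return o+r*(z-o[2])/r[2]
def proj(d,p):
    E=np.array(d['extrinsics']);q=E[:3,:3]@np.array(p)+E[:3,3]
    return np.array([d['fx']*q[0]/q[2]+d['cx'],d['fy']*q[1]/q[2]+d['cy']])
def tri(obs):
    A=np.zeros((3,3));b=np.zeros(3)
    for d,u,v in obs:
        o,r=ray(d,u,v);r=r/np.linalg.norm(r);P=np.eye(3)-np.outer(r,r);A+=P;b+=P@o
    return np.linalg.solve(A,b)
E
python3 - <<'E'
from h import *
for n in ['scene','top','wrist']:
    d=snap(n,n+'0'); print(n,ray(d,d['cx'],d['cy']),d['fx'])
s=bot.observe(); print(s)
E
```

```text
pics
scene (array([ 1.47455522, -0.12822317,  0.86563904]), array([-0.76243761,  0.09071305, -0.64067155])) 401.32455268898707
top (array([4.21867888e-01, 1.16027774e-03, 1.27602618e+00]), array([ 1.55707413e-01,  1.28403258e-04, -9.87803212e-01])) 428.4466327300307
wrist (array([0.17724152, 0.60292264, 0.37289795]), array([ 0.25853459, -0.11088364, -0.95961695])) 349.5075085997319
{'clock': 0.15, 'qpos': array([-1.24021397,  0.52186674, -0.03629998,  1.59987789,  0.02118292,
        1.02110282, -0.11277434]), 'qd': array([ 0.00148226, -0.0004169 ,  0.0010618 , -0.0002272 ,  0.0010363 ,
       -0.00038395,  0.00019596]), 'joint_efforts': array([ 2.21334369e-03, -9.27385426e+01,  1.98074453e+00, -3.70056295e+01,
        1.80294859e-02,  6.41706632e-03, -1.31515628e-05]), 'position': array([0.24377446, 0.57521929, 0.23086441]), 'tool_rot': array([-3.14072408e+00,  5.79387347e-05,  2.74079096e+00]), 'force': array([0.71517515, 0.31948513, 0.05637897]), 'moment': array([ 0.06384957,  0.00369805, -0.04978735]), 'finger_force': 0.0, 'grip_width': 0.08554619412832336}
```

View pics/scene0.png

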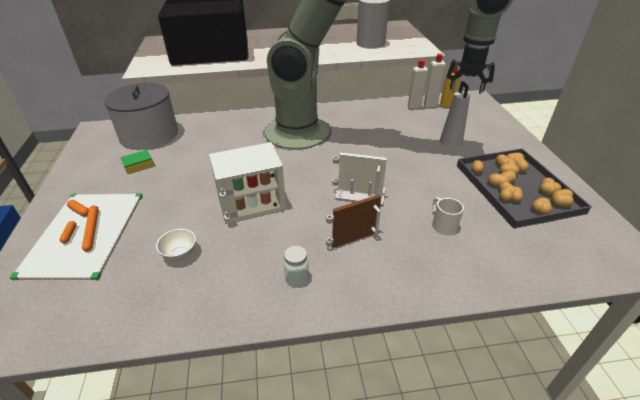

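View pics/top0.png

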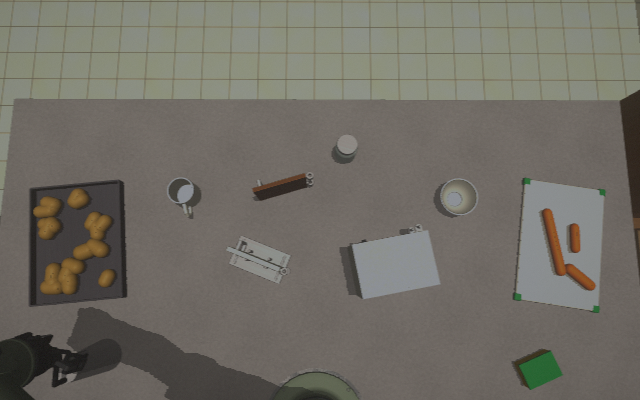

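The cupboard is at top (395,263), with hinge brackets near (416,230). The white door stands in the rack at (260,260), with its knuckles at the right (285,271). The brown look-alike stands in front of it at (283,187).

```bash
python3 - <<'E'
from h import *
t=cv2.imread('pics/top0.png');s=cv2.imread('pics/scene0.png')
f=lambda i,x,y,w,h,k:cv2.resize(i[y:y+h,x:x+w],None,fx=k,fy=k,interpolation=cv2.INTER_CUBIC)
a=np.hstack([f(t,215,225,80,60,5),f(t,345,215,100,90,5)[:300,:400]])
b=np.hstack([f(s,205,142,90,80,3.7),f(s,325,145,70,60,4.93)])
b=b[:296]; b=b[:,:800]; b=np.pad(b,((0,0),(0,800-b.shape[1]),(0,0)))
print(f(s,205,142,90,80,3.7).shape)
cv2.imwrite('pics/c1.png',np.vstack([a,b]))
E
```

```text
(296, 333, 3)
```

View pics/c1.png

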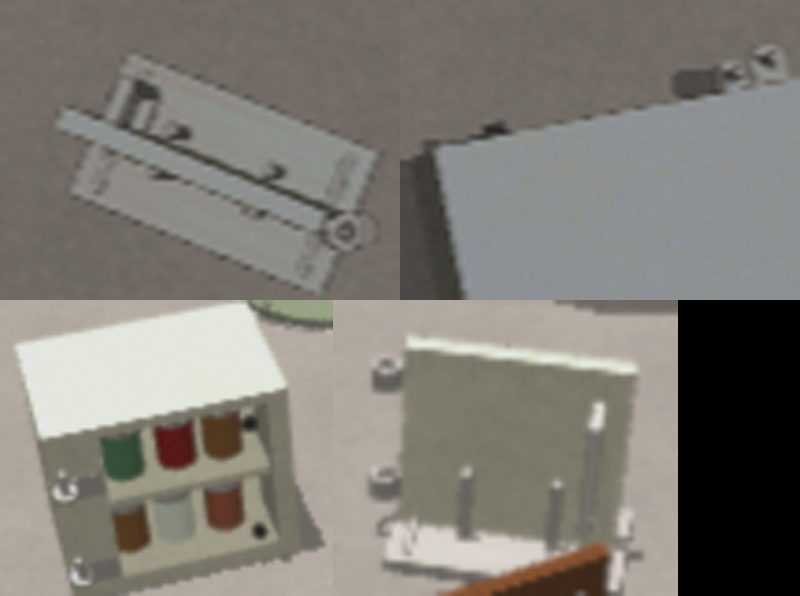

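```bash
python3 - <<'E'
from h import *
t=load('top0');s=load('scene0')
def c(cx,cy,ox,oy,k): return ((cx+.5)/k-.5+ox,(cy+.5)/k-.5+oy)
L=onz(t,*c(61,118,215,225,5),.157);R=onz(t,*c(325,218,215,225,5),.157);K=onz(t,*c(346,231,215,225,5),.138)
print('door',L,R,np.linalg.norm(L-R),K,np.degrees(np.arctan2(*(L-R)[1::-1])), np.linalg.norm((L-K)[:2]))
# cupboard top mask, min area rect
im=cv2.imread('pics/top0.png');roi=im[215:310,335:450]
g=cv2.cvtColor(roi,cv2.COLOR_BGR2GRAY);print(g[45,60],g[5,5])
_,m=cv2.threshold(g,0,255,cv2.THRESH_OTSU)
cs,_=cv2.findContours(m,0,2);cn=max(cs,key=cv2.contourArea)
P=np.array([onz(t,p[0][0]+335,p[0][1]+215,.175)[:2] for p in cn])
r=cv2.minAreaRect((P*1000).astype(np.float32));print('cup',r); 
# scene pts
print('pins hi', c(70,185,205,142,3.7))
for o in [(235,300)]: pass
for z,(u,v) in {.138:c(765,62,265,215,5)}.items(): print(u,v)
# panel mask
roi=im[225:290,210:300];g=cv2.cvtColor(roi,cv2.COLOR_BGR2GRAY)
print(g[20:30,20:60:4])
cv2.imwrite('pics/c2.png',np.vstack([cv2.resize(im[215:245,395:435],None,fx=15,fy=15,interpolation=cv2.INTER_CUBIC)]))
E
```

```text
door [0.47740726 0.23281953 0.157     ] [0.42634306 0.09472571 0.157     ] 0.14723265361478202 [0.41970531 0.08519234 0.138     ] 69.70666480547845 0.15850331457489292
144 110
cup ((447.4190673828125, -200.1170654296875), (159.1192169189453, 199.541748046875), 10.905757904052734)
pins hi (223.55405405405406, 191.63513513513513)
417.6 227.0
[[107 109 141  78 104 140 143 138 140  99]
 [102 106 139 107 116 138 140 143 138 142]
 [128 101 134 114 116 137 140 142 140 141]
 [142  70 116 127 120 139 139 142 143 140]
 [142 143  92 140 136 126 139 140 143 142]
 [142 144  98 134 138  97 141 140 142 143]
 [142 142 143  70 137  89 141 140 140 142]
 [ 93 141 143 130  75  60 139 140 140 143]
 [106 134 144 142  77 131 141 140 142 142]
 [104 137 143 143 143  75 140 140 140 143]]
```

View pics/c2.png

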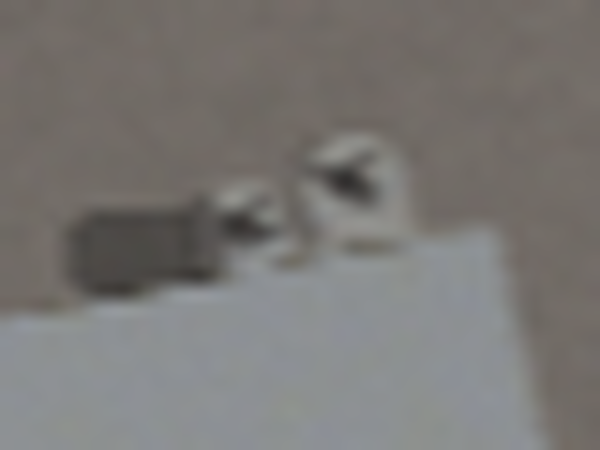

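The picture shows the upper bracket near (418,227) and the lower at (411,230), with the right front corner of the cupboard near (428,230). Next I'll look at the pins from close up with the wrist camera.

```bash
python3 -m crank '{"travel":[[1.9,-4.5,1],[3.8,-9,2],[5.7,-13.5,3],[7.6,-18,4],[9.5,-22.5,5]],"turn":[[0,0,3],[0,0,6],[0,0,8],[0,0,10],[0,0,12]],"gripper":[0,0,0,0,0]}' 40
python3 -m crank '{"travel":[[1.9,-4.5,0],[3.8,-9,0],[5.7,-13.5,0],[7.6,-18,0],[9.5,-22.5,0]],"turn":[[0,0,3],[0,0,6],[0,0,8],[0,0,10],[0,0,12]],"gripper":[0,0,0,0,0]}'
python3 -m crank '{"travel":[[1.9,-4.5,0],[3.8,-9,0],[5.7,-13.5,0],[7.6,-18,0],[9.5,-22.5,0]],"turn":[[0,0,2],[0,0,4],[0,0,6],[0,0,8],[0,0,10]],"gripper":[0,0,0,0,0]}'
python3 -m crank '{"travel":[[1.9,-4,0],[3.8,-8,0],[5,-12,0],[6.1,-16,-1],[6.1,-16,-1]],"turn":[[0,0,0],[0,0,0],[0,0,0],[0,0,0],[0,0,0]],"gripper":[0,0,0,0,0]}'
python3 - <<'E'
from h import *
s=bot.observe();print(s['qpos'],s['position'],np.degrees(s['tool_rot']))
d=snap('wrist','w1');print(ray(d,d['cx'],d['cy']))
E
```

```text
clock: 0.65
position: [0.3392, 0.3484, 0.2816]
tool_rot: [-3.141, -0.0, 2.952]
force: [1.1, 0.4, 1.0]
grip_width: 0.0857
finger_force: 0.0
clock: 1.15
position: [0.4342, 0.1235, 0.2814]
tool_rot: [3.141, 0.0, -3.122]
force: [-0.1, 1.4, -0.4]
grip_width: 0.0855
finger_force: 0.0
clock: 1.65
position: [0.5293, -0.1015, 0.2813]
tool_rot: [-3.142, 0.0, -2.947]
force: [1.0, 0.2, 1.0]
grip_width: 0.0855
finger_force: 0.0
clock: 2.15
position: [0.5889, -0.2651, 0.2693]
tool_rot: [-3.14, -0.003, -2.955]
force: [-0.7, 0.4, -1.0]
grip_width: 0.0856
finger_force: 0.0
[ 0.16697096  0.53463391  0.25227514  1.50588645 -0.13861348  1.12059841
  2.20390911] [ 0.58885828 -0.26506563  0.26934792] [-1.79918888e+02 -1.70414598e-01 -1.69284273e+02]
(array([ 0.51824821, -0.27841591,  0.41167949]), array([ 0.273698  ,  0.05041906, -0.96049327]))
```

View pics/w1.png

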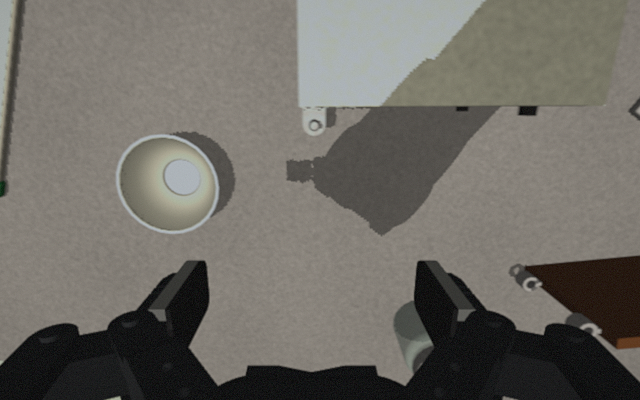

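The upper bracket is seen from above, with the pin near (315,125). The bowl is to the left at (168,183). I'll zoom in on the bracket.

```bash
python3 - <<'E'
from h import *
i=cv2.imread('pics/w1.png');cv2.imwrite('pics/c3.png',cv2.resize(i[95:145,290:350],None,fx=12,fy=12,interpolation=cv2.INTER_CUBIC))
d=load('w1')
g=cv2.cvtColor(i,cv2.COLOR_BGR2GRAY).astype(float)
# front edge: last white row per column
pts=[]
for u in range(340,600,6):
    c=g[80:125,u]; k=np.argmin(np.diff(c)); 
    pts.append([u,80+k+.5])
for u in list(range(304,340,6)):pass
pts=np.array(pts);print(np.round(pts[::5],1).tolist())
l=np.polyfit(pts[:,0],pts[:,1],1);r=np.abs(pts[:,1]-np.polyval(l,pts[:,0]))<1.5;l=np.polyfit(pts[r,0],pts[r,1],1)
a=onz(d,340,np.polyval(l,340),.175);b=onz(d,600,np.polyval(l,600),.175);print(r.sum(),a,b,np.degrees(np.arctan2((a-b)[0],(b-a)[1])))
c=g[50,285:315];u=285+np.argmax(np.diff(c))+.5;print('corner',u,onz(d,u,np.polyval(l,u),.175))
for v in (20,50,80,100):
  c=g[v,280:315];print(v,280+np.argmax(np.diff(c))+.5)
E
```

```text
[[340.0, 106.5], [370.0, 106.5], [400.0, 105.5], [430.0, 105.5], [460.0, 105.5], [490.0, 105.5], [520.0, 105.5], [550.0, 104.5], [580.0, 104.5]]
39 [ 0.51823048 -0.25961426  0.175     ] [ 0.48529901 -0.09355923  0.175     ] 11.217160591465909
corner 296.5 [ 0.52375828 -0.2874879   0.175     ]
20 296.5
50 296.5
80 297.5
100 297.5
```

View pics/c3.png

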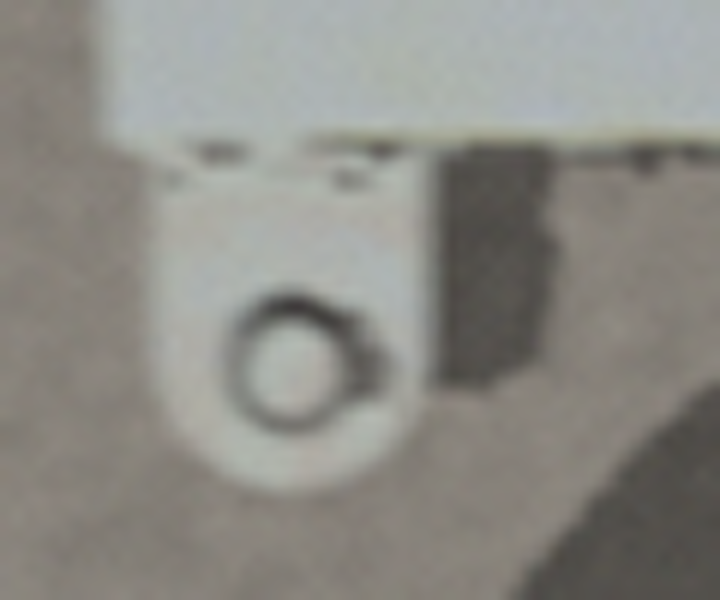

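The bright pin tip is centred near pixel (314.0,124.8), about 6 mm wide, as it should be.

```bash
python3 - <<'E'
from h import *
d=load('w1');p=onz(d,313.96,124.8,.148);print('pin',p)
th=np.radians(11.2);a=np.array([.51823,-.25961]);ex=np.array([np.cos(th),np.sin(th)]);ey=np.array([-ex[1],ex[0]])
corner=onz(d,296.8,107,.175)[:2]
print('x from front (14 expected):',(p[:2]-a)@ex*1e3,' y from right side (15+-12):',(p[:2]-corner)@ey*1e3)
# cross-check top + scene
t=load('top0');s=load('scene0')
print(proj(t,p),proj(s,p), proj(s,[p[0],p[1],.058]))
# now rack view target
K=np.array([.4197,.0852]);a=np.radians(69.7);dx=np.array([np.cos(a),np.sin(a)])
print('grasp xy',K+.085*dx)
E
```

```text
pin [ 0.53465332 -0.27360969  0.148     ]
x from front (14 expected): 13.39131916330453  y from right side (15+-12): 11.304924161711739
[419.96060413 227.08186903] [220.95611895 188.2702365 ] [225.72105158 211.45582365]
grasp xy [0.44918953 0.16492056]
```

```bash
python3 -m crank '{"travel":[[-1.4,4.3,0],[-2.8,8.6,0],[-4.2,12.9,0],[-5.6,17.2,0],[-7,21.5,0]],"turn":[[0,0,6],[0,0,12],[0,0,18],[0,0,24],[0,0,30]],"gripper":[0,0,0,0,0]}'
python3 -m crank '{"travel":[[-1.4,4.3,0],[-2.8,8.6,0],[-4.2,12.9,0],[-5.6,17.2,0],[-7,21.5,0]],"turn":[[0,0,6],[0,0,12],[0,0,18],[0,0,24],[0,0,29]],"gripper":[0,0,0,0,0]}'
python3 -m crank '{"travel":[[-1.4,4.3,0],[-1.4,4.3,0],[-1.4,4.3,0],[0,0,0],[0,0,0]],"turn":[[0,0,0],[0,0,0],[0,0,0],[0,0,0],[0,0,0]],"gripper":[0,0,0,0,0]}' >/dev/null
python3 - <<'E'
from h import *
s=bot.observe();print(s['qpos'],s['position'],np.degrees(s['tool_rot']))
d=snap('wrist','w2')
E
```

```text
clock: 2.7
position: [0.5187, -0.042, 0.2716]
tool_rot: [-3.141, 0.0, -2.42]
force: [1.5, 0.3, 0.1]
grip_width: 0.0854
finger_force: 0.0
clock: 3.2
position: [0.4484, 0.1726, 0.2717]
tool_rot: [-3.141, 0.0, -1.914]
force: [0.8, 0.1, 1.0]
grip_width: 0.0854
finger_force: 0.0
[-0.37638165  0.24658688 -0.12004925  1.91509764  0.03773357  0.98247594
  2.2733591 ] [0.45108689 0.16519373 0.27135889] [-1.79927945e+02 -1.04497695e-01 -1.10307803e+02]
```

View pics/w2.png

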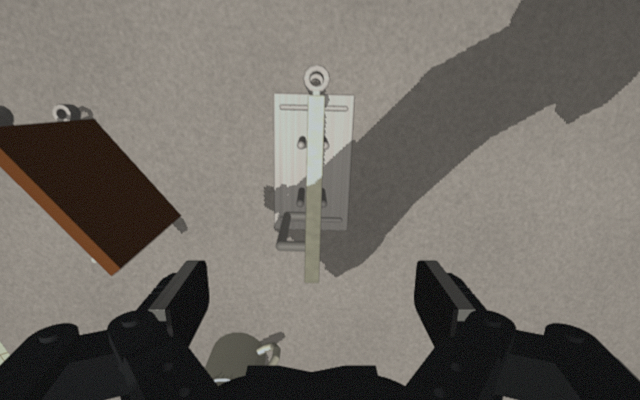

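The white door is seen from above: its panel top runs from (317,95) to (312,282) and the upper knuckle ring is at (317,79). The handle is at (290,232).

```bash
cat >> h.py <<'E'
def ring(f,u0,v0,rmin,rmax,w=24):
    i=cv2.imread('pics/'+f+'.png');k=10
    c=cv2.resize(i[v0-w:v0+w,u0-w:u0+w],None,fx=k,fy=k,interpolation=cv2.INTER_CUBIC)
    g=cv2.medianBlur(cv2.cvtColor(c,cv2.COLOR_BGR2GRAY),9)
    r=cv2.HoughCircles(g,cv2.HOUGH_GRADIENT,1,30,param1=60,param2=15,minRadius=int(rmin*k),maxRadius=int(rmax*k))
    return [] if r is None else [((x+.5)/k-.5+u0-w,(y+.5)/k-.5+v0-w,q/k) for x,y,q in r[0][:4]]
E
python3 - <<'E'
from h import *
d=load('w2');i=cv2.imread('pics/w2.png');g=cv2.cvtColor(i,cv2.COLOR_BGR2GRAY).astype(float)
mid=[]
for v in list(range(110,130,2))+list(range(236,278,2)):
    x0=317-(v-95)*5/187; a=int(round(x0))
    s=cv2.GaussianBlur(g[v-1:v+2].mean(0)[None],(1,1),0)[0]
    df=np.diff(s[a-14:a+15]);
    L=np.argmax(np.abs(df[:13]));R=13+np.argmax(np.abs(df[15:]))+2
    mid.append((v,a-14+L+.5,a-14+R+.5))
print([m for m in mid][::3])
col=g[270:295,309:315].mean(1);vend=270+np.argmin(np.diff(col))+.5;print('free end row',vend)
print('ring',ring('w2',317,79,8,16),ring('w2',317,79,3,8))
s=load('scene0')
E
```

```text
[(110, np.float64(307.5), np.float64(323.5)), (116, np.float64(307.5), np.float64(323.5)), (122, np.float64(307.5), np.float64(323.5)), (128, np.float64(307.5), np.float64(324.5)), (240, np.float64(305.5), np.float64(319.5)), (246, np.float64(305.5), np.float64(319.5)), (252, np.float64(303.5), np.float64(319.5)), (258, np.float64(305.5), np.float64(319.5)), (264, np.float64(305.5), np.float64(324.5)), (270, np.float64(303.5), np.float64(319.5)), (276, np.float64(303.5), np.float64(319.5))]
free end row 280.5
ring [(np.float32(314.4), np.float32(80.4), np.float32(10.0)), (np.float32(310.5), np.float32(84.3), np.float32(9.75)), (np.float32(313.2), np.float32(85.8), np.float32(8.12))] [(np.float32(315.8), np.float32(78.0), np.float32(7.2599998)), (np.float32(314.6), np.float32(83.5), np.float32(5.6400003))]
```

```bash
python3 - <<'E'
from h import *
d=load('w2');i=cv2.imread('pics/w2.png');g=cv2.cvtColor(i,cv2.COLOR_BGR2GRAY)
print(g[62:100,298:336:1][::2,::2])
a=onz(d,315.6,118,.157);b=onz(d,312.2,258,.157);f=onz(d,312,280.5,.157)
dr=(b-a)[:2];dr/=np.linalg.norm(dr);print('yaw',np.degrees(np.arctan2(dr[1],dr[0])),'free top',f)
h=f[:2]-.160*dr;h=a[:2]+dr*((h-a[:2])@dr);print('hinge from free edge',h,'ring seen',onz(d,316.8,79,.138))
print('ring expected px',proj(d,[*h,.138]),'grasp x=85:',h+.085*dr)
s=bot.observe()['position'];print('TCP',s,'tcp in door x,y', (s[:2]-h)@dr,(s[:2]-h)@np.array([-dr[1],dr[0]]))
E
```

```text
[[146 148 144 142 145 147 139 136 143 146 144 140 145 146 141 143 138 140
  141]
 [146 150 144 138 140 142 138 135 140 143 136 136 142 149 146 147 144 142
  140]
 [148 144 143 145 141 134 143 152 163 176 170 154 138 134 147 148 147 143
  145]
 [143 142 144 146 137 146 175 183 185 182 181 184 179 143 142 149 144 141
  148]
 [147 143 144 138 148 179 186 177 167 153 169 179 183 184 148 148 146 144
  142]
 [146 148 148 139 178 188 179 126  88  75  74 123 183 186 181 125 146 145
  145]
 [142 148 148 143 186 184 128 111 151 158 132  86 124 187 184 142 140 144
  150]
 [145 145 142 156 188 181 127 180 184 184 183 171  83 183 188 159 140 146
  147]
 [141 142 134 167 187 172 153 168 138 138 173 189 139 170 190 174 132 143
  144]
 [142 144 141 149 186 180 136 119 111  91  96 174 158 172 186 163 131 137
  147]
 [143 145 145 134 184 185 124  96  89  84  89 124 160 183 186 144 140 139
  150]
 [145 146 142 126 179 186 178 107  85  84  91 122 174 188 179 139 147 143
  144]
 [144 147 146 135 132 185 188 183 159 142 159 174 187 183 152 135 144 144
  147]
 [141 139 141 145 109 145 187 190 192 191 191 188 184 150 133 145 140 146
  147]
 [143 142 142 147 137  95 138 169 188 186 184 162 145  93 140 147 139 142
  142]
 [134 132 135 138 135 106  81 125 195 194 189 112  78 100 140 147 141 136
  141]
 [164 162 164 160 160 148 108 127 191 186 183 112 100  90 108 141 142 135
  139]
 [189 189 194 193 191 180 187 186 188 183 183 181 186 146 112 148 191 186
  187]
 [189 190 191 189 189 180 195 197 194 194 193 194 196 158 115 131 192 189
  189]]
yaw 68.49112672703886 free top [0.47410383 0.23097025 0.157     ]
hinge from free edge [0.41570418 0.08200865] ring seen [0.41647749 0.08513756 0.138     ]
ring expected px [316.33542287  74.43235931] grasp x=85: [0.44686903 0.16108932]
TCP [0.45054131 0.16735307 0.27140147] tcp in door x,y 0.0921739725583213 -0.0011199685376646824
```

```bash
python3 -m crank '{"travel":[[-0.3,-0.5,0],[-0.3,-0.5,-4],[-0.3,-0.5,-8],[-0.3,-0.5,-12],[-0.3,-0.5,-15]],"turn":[[0,0,-1.2],[0,0,-1.2],[0,0,-1.2],[0,0,-1.2],[0,0,-1.2]],"gripper":[0,0,0,0,0]}' 20
python3 -m crank '{"travel":[[0,0,-1.6],[0,0,-1.6],[0,0,-1.6],[0,0,-1.6],[0,0,-1.6]],"turn":[[0,0,0],[0,0,0],[0,0,0],[0,0,0],[0,0,0]],"gripper":[0,0.3,0.5,0.65,0.7]}' 20
python3 -m crank '{"travel":[[0,0,0],[0,0,0],[0,0,0],[0,0,0],[0,0,0]],"turn":[[0,0,0],[0,0,0],[0,0,0],[0,0,0],[0,0,0]],"gripper":[0.75,0.8,0.9,1,1]}' 20
python3 -m crank '{"travel":[[0,0,0],[0,0,0],[0,0,0],[0,0,0],[0,0,0]],"turn":[[0,0,0],[0,0,0],[0,0,0],[0,0,0],[0,0,0]],"gripper":[1,1,1,1,1]}' 20
python3 -c "
from h import *
s=bot.observe();print(s)"
```

```text
clock: 4.25
position: [0.4459, 0.1652, 0.1195]
tool_rot: [3.141, -0.001, -1.941]
force: [0.8, 0.2, -0.8]
grip_width: 0.0855
finger_force: 0.0
clock: 4.75
position: [0.4474, 0.1657, 0.1063]
tool_rot: [-3.14, 0.001, -1.94]
force: [0.5, 0.3, -0.1]
grip_width: 0.028
finger_force: 0.0
clock: 5.25
position: [0.4478, 0.1653, 0.1056]
tool_rot: [-3.14, 0.001, -1.941]
force: [4.6, -3.0, 3.6]
grip_width: 0.0122
finger_force: 19.6
clock: 5.75
position: [0.4478, 0.1653, 0.1057]
tool_rot: [-3.14, 0.001, -1.941]
force: [4.1, -1.6, 3.2]
grip_width: 0.0118
finger_force: 19.6
{'clock': 5.75, 'qpos': array([-0.39724349,  0.48622775, -0.10465948,  2.08542674,  0.09126938,
        0.57243917,  2.20494476]), 'qd': array([ 0.00052273,  0.00109661,  0.00161938, -0.00117156,  0.00119608,
        0.00071064,  0.0010079 ]), 'joint_efforts': array([ -2.08488241, -73.66822958,  -1.69345915, -20.70503354,
        -0.84700562,   1.00346111,   0.13879768]), 'position': array([0.44778026, 0.16529505, 0.10565993]), 'tool_rot': array([-3.14009137e+00,  8.94934705e-04, -1.94089628e+00]), 'force': array([ 4.11810924, -1.56493529,  3.21100729]), 'moment': array([-0.70054345, -1.33963787, -0.12003821]), 'finger_force': 19.636227786540985, 'grip_width': 0.011833576356414858}
```

```bash
python3 -m crank '{"travel":[[0,0,0],[0,0,0],[0,0,0.2],[0,0,0.5],[0,0,1]],"turn":[[0,0,0],[0,0,0],[0,0,0],[0,0,0],[0,0,0]],"gripper":[1,1,1,1,1]}' 70
python3 -m crank '{"travel":[[0,0,1.5],[0,0,3],[0,0,5],[0,0,7],[0,0,9]],"turn":[[0,0,0],[0,0,0],[0,0,0],[0,0,0],[0,0,0]],"gripper":[1,1,1,1,1]}' 70
python3 -m crank '{"travel":[[0,0,3],[0,0,6],[0,0,8],[0,0,10],[0,0,10]],"turn":[[0,0,0],[0,0,0],[0,0,0],[0,0,0],[0,0,0]],"gripper":[1,1,1,1,1]}' 70
python3 - <<'E'
from h import *
t=load('top0')
print('jar',onz(t,347,145,.1),'bowl',onz(t,459,197,.05))
s=bot.observe();print(s['position'],s['tool_rot'],s['force'],s['moment'])
d=snap('wrist','w3');g=cv2.cvtColor(d['pixels'],cv2.COLOR_RGB2GRAY)
o,_=ray(d,320,200);print('cam',o)
h=np.array([s['position'][0]+.085*np.cos(s['tool_rot'][2]),s['position'][1]+.085*np.sin(s['tool_rot'][2])])
print(proj(d,[*h,s['position'][2]+.157-.105-.019]))
E
```

```text
clock: 6.25
position: [0.4476, 0.1651, 0.1152]
tool_rot: [-3.141, 0.0, -1.941]
force: [7.0, -1.6, -6.2]
grip_width: 0.0111
finger_force: 68.0
clock: 6.75
position: [0.4465, 0.1654, 0.2059]
tool_rot: [3.141, -0.0, -1.94]
force: [0.4, 0.1, -2.6]
grip_width: 0.0115
finger_force: 69.2
clock: 7.25
position: [0.4474, 0.1658, 0.3072]
tool_rot: [-3.14, 0.002, -1.94]
force: [0.2, 0.4, -2.6]
grip_width: 0.0111
finger_force: 69.5
jar [ 0.77274213 -0.08642552  0.1       ] bowl [ 0.63235653 -0.41391667  0.05      ]
[0.4474198  0.16578622 0.30720549] [-3.13950044e+00  2.20023767e-03 -1.94021935e+00] [ 0.22211124  0.39812757 -2.59117289] [ 0.0165289  -0.05870312 -0.04754231]
cam [0.42052261 0.09852185 0.44914738]
[309.0515907   53.42454456]
```

View pics/w3.png

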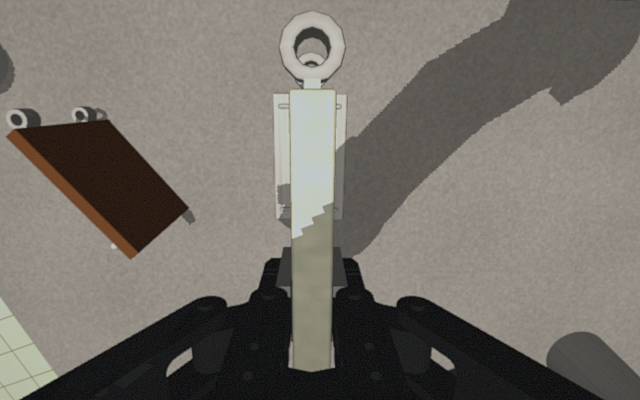

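The door hangs straight in the gripper with the upper knuckle ring at about (313,46). I'll fit that ring for the hinge axis in the tool frame.

```bash
python3 - <<'E'
from h import *
d=load('w3');i=d['pixels'];g=cv2.cvtColor(i,cv2.COLOR_RGB2GRAY).astype(float)
def fit(r0,r1,sgn,c=(312.5,46),angs=np.r_[-240:60:3]):
    for _ in range(4):
        P=[]
        for a in np.radians(angs):
            rr=np.arange(r0,r1,.25);x=c[0]+rr*np.cos(a);y=c[1]+rr*np.sin(a)
            v=cv2.remap(g.astype(np.float32),x[None].astype(np.float32),y[None].astype(np.float32),1)[0]
            df=sgn*(v[4:]-v[:-4]);k=np.argmax(df)
            if df[k]>25:P.append((x[k+2],y[k+2]))
        P=np.array(P,np.float32);e=cv2.fitEllipse(P);c=e[0]
    return e,len(P)
print('outer',fit(26,39,-1)); print('inner',fit(11,24,1,angs=np.r_[-180:0:3]))
e=fit(26,39,-1)[0]
for c in (e[0],(313,46)):
    s_p=np.array([.4474,.1655,.3066]); 
    p=onz(d,*c,s_p[2]+.0323);y=-1.9405;ex=np.array([np.cos(y),np.sin(y)]);ey=np.array([ex[1],-ex[0]])
    dl=p[:2]-s_p[:2];print('hinge world',p,'tool x,y',dl@ex,dl@ey)
# panel direction
m=[]
for v in range(100,190,5):
    df=np.diff(g[v]);L=270+np.argmax(df[280:300])+10.5;R=325+np.argmin(df[325:348])+.5;m.append((v,(L+R)/2,R-L))
m=np.array(m);print(m[::5]);l=np.polyfit(m[:,0],m[:,1],1);zt=s_p[2]+.0513
a=onz(d,np.polyval(l,100),100,zt);b=onz(d,np.polyval(l,190),190,zt);print('door yaw',np.degrees(np.arctan2(*(b-a)[1::-1])),'panel line offset at hinge mm',(np.cross((b-a)[:2]/np.linalg.norm((b-a)[:2]),p[:2]-a[:2]))*1e3)
E
```

```text
outer (((311.84405517578125, 46.24424362182617), (63.97355270385742, 69.24742889404297), 0.5385087728500366), 93)
inner (((311.8088684082031, 46.6883659362793), (36.582542419433594, 39.7911491394043), 179.1004180908203), 60)
hinge world [0.41522547 0.08486804 0.3389    ] tool x,y 0.08680993008053943 0.0008651555778071109
hinge world [0.41488867 0.08492828 0.3389    ] tool x,y 0.08687546492205152 0.0012009644629689166
[[100.  317.5  56. ]
 [125.  318.   55. ]
 [150.  312.   43. ]
 [175.  312.   43. ]]
door yaw 63.76058583369384 panel line offset at hinge mm -2.775577998137937<stdin>:24: DeprecationWarning: Arrays of 2-dimensional vectors are deprecated. Use arrays of 3-dimensional vectors instead. (deprecated in NumPy 2.0)
```

```bash
python3 -m crank '{"travel":[[2,-3.6,0],[4.4,-7.8,0],[6.8,-12,0],[9.2,-16.2,0],[11.6,-20.4,0]],"turn":[[0,0,-5],[0,0,-11],[0,0,-17],[0,0,-23],[0,0,-29]],"gripper":[1,1,1,1,1]}' 70
python3 -m crank '{"travel":[[2.4,-4.2,0],[4.8,-8.4,0],[7.2,-12.6,0],[9.6,-16.8,0],[11.6,-20.8,0]],"turn":[[0,0,-6],[0,0,-12],[0,0,-18],[0,0,-24],[0,0,-28.6]],"gripper":[1,1,1,1,1]}'
python3 -m crank '{"travel":[[0,0,0],[0,0,-3],[0,0,-7],[0,0,-11],[0,0,-15]],"turn":[[0,0,0],[0,0,0],[0,0,0],[0,0,0],[0,0,0]],"gripper":[1,1,1,1,1]}'
python3 -m crank '{"travel":[[0,0,-1],[0,0,-1],[0,0,-1],[0,0,-1],[0,0,-1]],"turn":[[0,0,0],[0,0,0],[0,0,0],[0,0,0],[0,0,0]],"gripper":[1,1,1,1,1]}'
python3 - <<'E'
from h import *
s=bot.observe();print(s['position'],np.degrees(s['tool_rot']),s['force'],s['moment'],s['qpos'])
d=snap('wrist','w4')
p=s['position'];y=s['tool_rot'][2];ex=np.array([np.cos(y),np.sin(y)]);ey=np.array([ex[1],-ex[0]])
h=p[:2]+.0868*ex+.0009*ey;print('hinge',h,'ring px',proj(d,[*h,p[2]+.0323]),'pin px pred',proj(d,[.53465,-.2736,.148]))
c=(d['pixels'][60:260,200:440]);
E
```

```text
clock: 7.8
position: [0.563, -0.0404, 0.3038]
tool_rot: [3.141, -0.002, -2.45]
force: [0.8, 0.9, -1.8]
grip_width: 0.0111
finger_force: 69.4
clock: 8.3
position: [0.6793, -0.2481, 0.303]
tool_rot: [3.141, -0.002, -2.95]
force: [0.8, 0.2, -1.9]
grip_width: 0.0114
finger_force: 69.5
clock: 8.8
position: [0.6778, -0.2461, 0.1519]
tool_rot: [3.141, -0.002, -2.946]
force: [0.9, -0.8, -2.4]
grip_width: 0.0111
finger_force: 69.8
clock: 9.3
position: [0.6795, -0.2468, 0.147]
tool_rot: [-3.141, 0.002, -2.946]
force: [0.1, -0.4, -2.9]
grip_width: 0.0112
finger_force: 69.7
[ 0.67951368 -0.24678599  0.14699415] [-1.79939451e+02  1.17137077e-01 -1.68767350e+02] [ 0.13435873 -0.35715947 -2.94224941] [-0.0078698   0.02249844  0.0396298 ] [ 0.14508165  0.77626371  0.21324019  1.38874828 -0.17798711  0.99301225
  2.16280649]
hinge [ 0.59420108 -0.26281129] ring px [314.89139568  47.67960432] pin px pred [ 317.77685188 -139.92232862]
```

```bash
python3 - <<'E'
from h import *
g=cv2.cvtColor(load('w4')['pixels'],cv2.COLOR_RGB2GRAY);print(g[0:60:3,270:360:4])
E
```

```text
[[140 144 141 142 141 142 145 139 141 140  86  89  88  94  93  88  86  90
   92  85 137 146 143]
 [137 142 146 141 140 142 147 141 139 140 115  88  87  89  91  86  86  90
   90  85 135 146 147]
 [139 140 145 141 141 146 141 138 140 142 147  83  83  87 122  89  91  92
   87 105 138 144 135]
 [142 143 143 138 143 148 145 140 146 146 144 137 142 134 146  88  89  88
   89 136 138 140 139]
 [146 147 146 141 138 139 141 140 129 140 173 171 137 127 144 146 148 118
  144 141 142 143 141]
 [144 143 139 141 140 139 122 156 172 173 173 177 173 171 148 128 139 146
  144 145 145 142 139]
 [140 134 137 145 147 138 168 176 179 179 180 180 178 179 177 159 143 143
  142 148 145 142 141]
 [142 143 144 145 142 133 176 182 181 182 184 185 183 185 183 175 127 142
  142 143 143 145 146]
 [142 143 146 143 121 176 184 184 187 180 182 182 184 187 185 185 167 130
  141 146 146 147 148]
 [138 146 149 144 176 183 186 184 179 161 100 109 166 181 189 189 182 163
  143 146 143 140 141]
 [138 144 145 114 180 185 188 180  98  55  54  58  64 105 186 189 185 181
  109 146 143 141 141]
 [140 140 147 131 185 187 184 145  51  57  61  61  64  63 171 187 187 183
  117 145 140 143 142]
 [142 143 147 163 182 186 177  57  56  57  58  57  63  64  69 185 189 183
  150 139 136 145 143]
 [146 145 147 179 184 188 162  52  54 122 135 147 107  64  67 183 193 186
  170 139 141 146 144]
 [141 140 140 187 188 191 134  55 140 147 138 145 144 107  64 155 197 189
  180 141 140 144 137]
 [145 141 129 184 189 188  86  85 149 146 144 144 145 145  61 111 193 187
  183 147 143 144 142]
 [145 143 129 179 188 183  72 140 147 141 139 145 147 141  88 104 189 186
  179 123 142 141 144]
 [138 141 139 180 185 188 132 150 142 147 127 139 148 143 133 142 189 181
  156 138 144 145 147]
 [140 144 145 177 183 187 131 149 134 175 184 182 142 140 143 180 189 181
  132 141 142 147 147]
 [144 149 146 145 185 188 179 127 188 186 183 185 161 141 114 184 190 179
   95 145 145 148 146]]
```

```bash
python3 -m crank '{"travel":[[-1.2,-0.22,0],[-2.4,-0.44,0],[-3.6,-0.66,0],[-4.8,-0.88,0],[-5.9,-1.1,0]],"turn":[[0,0,0],[0,0,0],[0,0,0],[0,0,0],[0,0,0]],"gripper":[1,1,1,1,1]}'
python3 -m crank '{"travel":[[0,0,0],[0,0,0],[0,0,0],[0,0,0],[0,0,0]],"turn":[[0,0,0],[0,0,0],[0,0,0],[0,0,0],[0,0,0]],"gripper":[1,1,1,1,1]}'
python3 - <<'E'
from h import *
s=bot.observe();print(s['position'],np.degrees(s['tool_rot']),s['force'])
d=snap('wrist','w5')
p=s['position'];y=s['tool_rot'][2];ex=np.array([np.cos(y),np.sin(y)]);ey=np.array([ex[1],-ex[0]])
h=p[:2]+.0868*ex+.0009*ey;print('hinge',h,'ring px',proj(d,[*h,p[2]+.0323]),'pin px pred',proj(d,[.53465,-.2736,.148]))
i=cv2.imread('pics/w5.png')
a=cv2.resize(i[0:100,260:365],None,fx=5.5,fy=5.5,interpolation=cv2.INTER_CUBIC)
cv2.imwrite('pics/c5.png',a)
E
```

```text
clock: 9.85
position: [0.6195, -0.2578, 0.146]
tool_rot: [-3.141, 0.001, -2.946]
force: [0.5, -0.1, -2.3]
grip_width: 0.0113
finger_force: 69.8
clock: 10.35
position: [0.6201, -0.2574, 0.1452]
tool_rot: [-3.142, -0.0, -2.945]
force: [0.6, -0.1, -2.0]
grip_width: 0.0112
finger_force: 69.8
[ 0.62009831 -0.25739118  0.1451563 ] [-1.79999132e+02 -5.52605275e-03 -1.68746662e+02] [ 0.57285828 -0.1380912  -1.99755581]
hinge [ 0.5347915  -0.27344728] ring px [314.94183103  47.50829215] pin px pred [313.79361345  58.41165145]
```

View pics/c5.png

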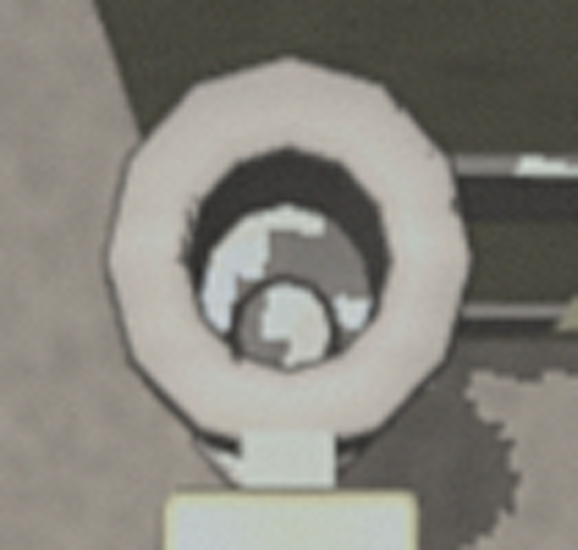

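The pin tip shows through the bore at about (312.0,58.7). It is laterally centred with the ring, whose centre is about (312,46). Only the along-door offset needs checking.

```bash
python3 - <<'E'
from h import *
d=load('w5')
p=np.array([.6201,-.2574,.1455])
for v in (45.3,46.0,46.7):
    h=onz(d,311.95,v,p[2]+.0323)
    print(v,'mouth px',proj(d,[*h[:2],p[2]+.0143]),'axis at pin tip px',proj(d,[*h[:2],.148]),'pin - hinge mm',(onz(d,311.95,58.7,.148)-h)[:2]*1e3)
y=np.radians(-168.75);print('door x dir',-np.cos(y),-np.sin(y))
E
```

```text
45.3 mouth px [311.838007   53.2612351] axis at pin tip px [311.78081366  57.32693259] pin - hinge mm [0.45152185 0.1541984 ]
46.0 mouth px [311.83805657  53.85535935] axis at pin tip px [311.78088199  57.86744712] pin - hinge mm [0.2690705  0.11770526]
46.7 mouth px [311.83810615  54.44957372] axis at pin tip px [311.78095034  58.40808552] pin - hinge mm [0.08642978 0.08117425]
door x dir 0.9807852804032304 0.19509032201612816
```

```bash
python3 -m crank '{"travel":[[0.03,0,-0.3],[0.03,0,-0.6],[0.03,0,-0.9],[0.03,0,-1.1],[0.03,0,-1.3]],"turn":[[0,0,0],[0,0,0],[0,0,0],[0,0,0],[0,0,0]],"gripper":[1,1,1,1,1]}'
python3 -m crank '{"travel":[[0,0,-0.1],[0,0,-0.2],[0,0,-0.3],[0,0,-0.4],[0,0,-0.5]],"turn":[[0,0,0],[0,0,0],[0,0,0],[0,0,0],[0,0,0]],"gripper":[1,1,1,1,1]}'
```

```text
clock: 10.9
position: [0.6201, -0.2575, 0.132]
tool_rot: [3.142, -0.0, -2.946]
force: [0.3, -0.7, -2.4]
grip_width: 0.011
finger_force: 69.8
clock: 11.4
position: [0.6202, -0.2576, 0.1273]
tool_rot: [-3.142, 0.0, -2.946]
force: [-0.2, 0.8, -2.1]
grip_width: 0.0115
finger_force: 69.8
```

```bash
python3 -m crank '{"travel":[[0,0,-0.2],[0,0,-0.4],[0,0,-0.6],[0,0,-0.8],[0,0,-1]],"turn":[[0,0,0],[0,0,0],[0,0,0],[0,0,0],[0,0,0]],"gripper":[1,1,1,1,1]}'
python3 -m crank '{"travel":[[0,0,-0.05],[0,0,-0.1],[0,0,-0.15],[0,0,-0.2],[0,0,-0.25]],"turn":[[0,0,0],[0,0,0],[0,0,0],[0,0,0],[0,0,0]],"gripper":[1,1,1,1,1]}'
```

```text
clock: 11.9
position: [0.6202, -0.2575, 0.1171]
tool_rot: [3.142, 0.0, -2.946]
force: [-0.8, 0.0, -2.4]
grip_width: 0.0111
finger_force: 69.8
clock: 12.4
position: [0.6202, -0.2575, 0.1148]
tool_rot: [-3.142, 0.0, -2.946]
force: [1.2, 0.4, -2.2]
grip_width: 0.0113
finger_force: 69.8
```

```bash
python3 -m crank '{"travel":[[0,0,-0.03],[0,0,-0.06],[0,0,-0.09],[0,0,-0.09],[0,0,-0.09]],"turn":[[0,0,0],[0,0,0],[0,0,0],[0,0,0],[0,0,0]],"gripper":[1,1,1,1,1]}'
python3 -m crank '{"travel":[[0,0,-0.03],[0,0,-0.06],[0,0,-0.06],[0,0,-0.06],[0,0,-0.06]],"turn":[[0,0,0],[0,0,0],[0,0,0],[0,0,0],[0,0,0]],"gripper":[1,1,1,1,1]}'
```

```text
clock: 12.9
position: [0.6202, -0.2575, 0.1139]
tool_rot: [-3.142, 0.0, -2.945]
force: [-0.7, 0.8, -2.4]
grip_width: 0.0108
finger_force: 69.8
clock: 13.4
position: [0.6203, -0.2576, 0.1135]
tool_rot: [-3.141, 0.0, -2.945]
force: [0.3, 0.7, 2.8]
grip_width: 0.0114
finger_force: 70.5
```

```bash
python3 -m crank '{"travel":[[0,0,0],[0,0,0],[0,0,0],[0,0,0],[0,0,0]],"turn":[[0,0,0],[0,0,0],[0,0,0],[0,0,0],[0,0,0]],"gripper":[1,1,1,1,1]}' 20
python3 -m crank '{"travel":[[0,0,0],[0,0,0],[0,0,0],[0,0,0],[0,0,0]],"turn":[[0,0,0],[0,0,0],[0,0,0],[0,0,0],[0,0,0]],"gripper":[0.8,0.75,0.7,0.6,0.5]}' 20
python3 -m crank '{"travel":[[0,0,0],[0,0,0],[0,0,0],[0,0,0],[0,0,0]],"turn":[[0,0,0],[0,0,0],[0,0,0],[0,0,0],[0,0,0]],"gripper":[0.5,0.5,0.5,0.5,0.5]}' 20
python3 -m crank '{"travel":[[0,0,1],[0,0,3],[0,0,6],[0,0,9],[0,0,11]],"turn":[[0,0,0],[0,0,0],[0,0,0],[0,0,0],[0,0,0]],"gripper":[0.5,0.5,0.5,0.5,0.5]}' 20
python3 - <<'E'
from h import *
s=bot.observe();print(s['position'],s['force'])
w=snap('wrist','w6');sc=snap('scene','s6')
f=lambda n,x,y,ww,h,k:cv2.resize(cv2.imread('pics/%s.png'%n)[y:y+h,x:x+ww],None,fx=k,fy=k,interpolation=cv2.INTER_CUBIC)
cv2.imwrite('pics/c6.png',np.hstack([f('w6',190,0,260,400,1.5)[:600],f('s6',200,140,100,150,4)]))
E
```

```text
clock: 13.9
position: [0.6203, -0.2576, 0.1134]
tool_rot: [-3.141, 0.0, -2.946]
force: [0.6, 0.9, 3.6]
grip_width: 0.011
finger_force: 70.6
clock: 14.4
position: [0.6201, -0.2576, 0.1132]
tool_rot: [3.142, -0.0, -2.946]
force: [-0.1, -0.4, -0.7]
grip_width: 0.0429
finger_force: 0.0
clock: 14.9
position: [0.6202, -0.2575, 0.1133]
tool_rot: [-3.142, 0.0, -2.946]
force: [0.0, -0.1, -0.3]
grip_width: 0.0424
finger_force: 0.0
clock: 15.4
position: [0.6206, -0.2579, 0.2263]
tool_rot: [-3.14, 0.002, -2.946]
force: [0.3, -0.8, -0.3]
grip_width: 0.0425
finger_force: 0.0
[ 0.62057419 -0.25791487  0.22634221] [ 0.29171094 -0.8069457  -0.33275513]
```

View pics/c6.png

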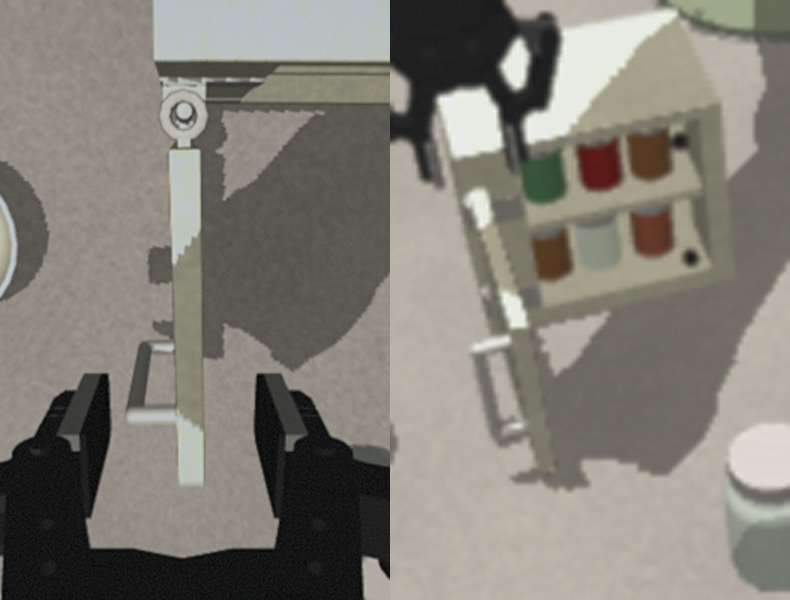

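The door hangs open: its upper ring is over the pin, with the pin tip showing through the bore at crop (185,110). The fingers are clear of it. I'll go round to the outer face with the fingers closed and push it shut.

```bash
python3 -m crank '{"travel":[[0.8,-2.1,0],[1.6,-4.2,0],[1.6,-4.2,0],[1.6,-4.2,0],[1.6,-4.2,0]],"turn":[[0,0,0],[0,0,0],[0,0,0],[0,0,0],[0,0,0]],"gripper":[0.7,1,1,1,1]}' 20
python3 -m crank '{"travel":[[0,0,-1],[0,0,-3],[0,0,-5],[0,0,-7],[0,0,-8.8]],"turn":[[0,0,0],[0,0,0],[0,0,0],[0,0,0],[0,0,0]],"gripper":[1,1,1,1,1]}'
python3 -m crank '{"travel":[[-0.1,0.5,0],[-0.2,1,0],[-0.3,1.5,0],[-0.4,2,0],[-0.5,2.45,0]],"turn":[[0,0,0],[0,0,0],[0,0,0],[0,0,0],[0,0,0]],"gripper":[1,1,1,1,1]}'
python3 -m crank '{"travel":[[-0.03,0.45,0],[-0.06,0.9,0],[-0.1,1.35,0],[-0.13,1.8,0],[-0.16,2.25,0]],"turn":[[0,0,0],[0,0,0],[0,0,0],[0,0,0],[0,0,0]],"gripper":[1,1,1,1,1]}'
python3 - <<'E'
from h import *
s=bot.observe();print(s['position'],s['force'])
d=snap('wrist','w7')
E
```

```text
clock: 16.0
position: [0.6361, -0.2988, 0.2232]
tool_rot: [3.141, -0.0, -2.945]
force: [-0.1, 0.3, 0.1]
grip_width: 0.0001
finger_force: 0.0
clock: 16.5
position: [0.6358, -0.2987, 0.1337]
tool_rot: [3.141, -0.001, -2.945]
force: [1.2, 0.2, 0.8]
grip_width: -0.0001
finger_force: 0.0
clock: 17.0
position: [0.6314, -0.2744, 0.136]
tool_rot: [-3.141, 0.001, -2.945]
force: [0.9, 0.8, 0.8]
grip_width: -0.0002
finger_force: 0.0
clock: 17.5
position: [0.6295, -0.2522, 0.1353]
tool_rot: [-3.142, 0.0, -2.946]
force: [0.2, -0.6, 0.0]
grip_width: -0.0003
finger_force: 0.1
[ 0.62954102 -0.25222152  0.13528127] [ 0.21821452 -0.57172989  0.01327054]
```

```bash
python3 -m crank '{"travel":[[-0.1,0.5,0],[-0.3,0.95,0],[-0.45,1.4,0],[-0.6,1.85,0],[-0.8,2.3,0]],"turn":[[0,0,0],[0,0,0],[0,0,0],[0,0,0],[0,0,0]],"gripper":[1,1,1,1,1]}'
python3 -m crank '{"travel":[[-0.25,0.45,0],[-0.5,0.9,0],[-0.8,1.3,0],[-1.1,1.7,0],[-1.45,2.1,0]],"turn":[[0,0,0],[0,0,0],[0,0,0],[0,0,0],[0,0,0]],"gripper":[1,1,1,1,1]}'
python3 -m crank '{"travel":[[-0.4,0.37,0],[-0.8,0.72,0],[-1.2,1.05,0],[-1.65,1.4,0],[-2.05,1.7,0]],"turn":[[0,0,0],[0,0,0],[0,0,0],[0,0,0],[0,0,0]],"gripper":[1,1,1,1,1]}'
python3 - <<'E'
from h import *
s=bot.observe();print(s['position'],s['force'])
sc=snap('scene','s8');w=snap('top','t8')
f=lambda n,x,y,ww,h,k:cv2.resize(cv2.imread('pics/%s.png'%n)[y:y+h,x:x+ww],None,fx=k,fy=k,interpolation=cv2.INTER_CUBIC)
cv2.imwrite('pics/c8.png',np.hstack([f('t8',340,180,100,150,4),f('s8',200,140,100,150,4)]))
E
```

```text
clock: 18.05
position: [0.6214, -0.2291, 0.1353]
tool_rot: [-3.142, 0.0, -2.945]
force: [-0.1, 0.2, 0.2]
grip_width: 0.0003
finger_force: 0.1
clock: 18.55
position: [0.6068, -0.2082, 0.1353]
tool_rot: [-3.142, 0.0, -2.946]
force: [-0.3, -0.2, 0.8]
grip_width: 0.0001
finger_force: 0.1
clock: 19.05
position: [0.5862, -0.1913, 0.1353]
tool_rot: [-3.142, 0.0, -2.946]
force: [0.1, -0.7, 0.7]
grip_width: 0.0002
finger_force: 0.1
[ 0.58617455 -0.19125703  0.13531712] [ 0.11998414 -0.70914104  0.6649741 ]
```

```bash
python3 -m crank '{"travel":[[-0.25,0.13,0],[-0.5,0.24,0],[-0.8,0.36,0],[-1.05,0.47,0],[-1.3,0.58,0]],"turn":[[0,0,0],[0,0,0],[0,0,0],[0,0,0],[0,0,0]],"gripper":[1,1,1,1,1]}'
python3 -m crank '{"travel":[[-0.25,0.1,0],[-0.5,0.2,0],[-0.8,0.3,0],[-1.05,0.4,0],[-1.3,0.5,0]],"turn":[[0,0,0],[0,0,0],[0,0,0],[0,0,0],[0,0,0]],"gripper":[1,1,1,1,1]}'
python3 -m crank '{"travel":[[-0.2,0.03,0],[-0.4,0.06,0],[-0.6,0.1,0],[-0.8,0.13,0],[-1,0.15,0]],"turn":[[0,0,0],[0,0,0],[0,0,0],[0,0,0],[0,0,0]],"gripper":[1,1,1,1,1]}'
python3 -m crank '{"travel":[[-0.15,0.03,0],[-0.3,0.06,0],[-0.45,0.1,0],[-0.6,0.13,0],[-0.8,0.13,0]],"turn":[[0,0,0],[0,0,0],[0,0,0],[0,0,0],[0,0,0]],"gripper":[1,1,1,1,1]}'
python3 - <<'E'
from h import *
s=bot.observe();p=s['position'];print(p,s['force'])
H=np.array([.5348,-.2735]);th=np.radians(11.2);ex=np.array([np.cos(th),np.sin(th)]);ey=np.array([-ex[1],ex[0]]);v=(p[:2]-H)*1e3;print('cup rel hinge',v@ex,v@ey)
E
```

```text
clock: 19.65
position: [0.5733, -0.1857, 0.1353]
tool_rot: [-3.142, 0.0, -2.946]
force: [-0.1, -0.2, -1.0]
grip_width: -0.0001
finger_force: 0.1
clock: 20.15
position: [0.5603, -0.1807, 0.1353]
tool_rot: [-3.142, -0.0, -2.946]
force: [0.1, -0.3, 0.5]
grip_width: -0.0
finger_force: 0.1
clock: 20.65
position: [0.5504, -0.1792, 0.1353]
tool_rot: [-3.142, 0.0, -2.946]
force: [0.7, -0.4, -0.2]
grip_width: 0.0004
finger_force: 0.1
clock: 21.15
position: [0.5425, -0.1779, 0.1353]
tool_rot: [3.142, 0.0, -2.945]
force: [-0.2, 0.3, -0.4]
grip_width: -0.0
finger_force: 0.1
[ 0.5424667  -0.17788029  0.13529183] [-0.23792039  0.28915534 -0.38068798]
cup rel hinge 26.093321096470724 92.3095085341447
```

```bash
python3 -m crank '{"travel":[[-0.14,-0.02,0],[-0.28,-0.04,0],[-0.42,-0.07,0],[-0.56,-0.1,0],[-0.7,-0.13,0]],"turn":[[0,0,0],[0,0,0],[0,0,0],[0,0,0],[0,0,0]],"gripper":[1,1,1,1,1]}'
python3 -m crank '{"travel":[[-0.05,-0.01,0],[-0.1,-0.02,0],[-0.15,-0.03,0],[-0.2,-0.04,0],[-0.2,-0.04,0]],"turn":[[0,0,0],[0,0,0],[0,0,0],[0,0,0],[0,0,0]],"gripper":[1,1,1,1,1]}'
python3 - <<'E'
from h import *
s=bot.observe();p=s['position'];print(p,s['force'])
H=np.array([.5348,-.2735]);th=np.radians(11.2);ex=np.array([np.cos(th),np.sin(th)]);ey=np.array([-ex[1],ex[0]]);v=(p[:2]-H)*1e3;print('cup rel hinge',v@ex,v@ey)
w=snap('wrist','w9');t=snap('top','t9')
W=lambda a,b,z:[*(H+a*ex+b*ey),z]
for nm,a,b,z in [('free top outer',.006,.160,.165),('free top inner',-.006,.160,.165),('hinge-side outer',.006,.012,.165)]:print(nm,proj(w,W(a,b,z)),proj(t,W(a,b,z)))
g=cv2.cvtColor(w['pixels'],cv2.COLOR_RGB2GRAY).astype(int)
# profile across the door top near the free end and nearer the hinge in the wrist view
for b in (.03,.14,.15):
    print(b,[int(g[int(round(q[1])),int(round(q[0]))]) if 0<=q[1]<399.5 and 0<=q[0]<639.5 else -1 for q in (proj(w,W(a/1000,b,.165)) for a in range(-30,40,2))])
E
```

```text
clock: 21.65
position: [0.5354, -0.1793, 0.1353]
tool_rot: [3.142, -0.0, -2.946]
force: [0.2, 0.4, -0.7]
grip_width: -0.0002
finger_force: 0.1
clock: 22.15
position: [0.5342, -0.1796, 0.1354]
tool_rot: [-3.141, 0.001, -2.945]
force: [4.7, 0.9, -3.8]
grip_width: 0.0002
finger_force: 2.6
[ 0.53420751 -0.17955678  0.13535194] [ 4.72992705  0.93991602 -3.76547554]
cup rel hinge 17.6657925088505 92.26916935391041
free top outer [501.02099702 276.74155169] [360.86138774 235.9070439 ]
free top inner [506.35459336 245.72587782] [361.82465378 240.45555027]
hinge-side outer [ 87.09593502 276.17070204] [416.46693471 225.00574614]
0.03 [158, 157, 159, 157, 157, 158, 158, 158, 159, 158, 123, 60, 157, 157, 155, 155, 156, 158, 120, 114, 115, 115, 116, 116, 113, 116, 112, 120, 112, 116, 58, 25, 22, 28, 19]
0.14 [108, 103, 107, 107, 108, 105, 105, 108, 104, 103, 95, 83, 110, 110, 109, 111, 112, 110, 115, 115, 115, 116, 117, 116, 118, 115, 82, 17, 17, 16, 11, 20, 10, 17, 28]
0.15 [109, 106, 108, 110, 108, 110, 110, 105, 106, 109, 102, 87, 114, 109, 104, 107, 104, 116, 119, 116, 113, 117, 112, 112, 116, 109, 111, 113, 111, 28, 22, 12, 13, 18, 11]
```

The door is shut against the buffers, with about 5 N of contact. Its top edge lies at the shut position near both the hinge end and the free end. I'll back off straight, rise and check.

```bash
python3 -m crank '{"travel":[[0.1,0.02,0],[0.3,0.06,0],[0.8,0.16,0],[2,0.4,0],[4,0.8,0]],"turn":[[0,0,0],[0,0,0],[0,0,0],[0,0,0],[0,0,0]],"gripper":[1,1,1,1,1]}'
python3 -m crank '{"travel":[[2,0.4,0],[2,0.4,3],[2,0.4,6],[2,0.4,10],[2,0.4,14]],"turn":[[0,0,0],[0,0,0],[0,0,0],[0,0,0],[0,0,0]],"gripper":[1,1,1,1,1]}'
python3 -m crank '{"travel":[[0,0,0],[0,0,0],[0,0,0],[0,0,0],[0,0,0]],"turn":[[0,0,0],[0,0,0],[0,0,0],[0,0,0],[0,0,0]],"gripper":[1,1,1,1,1]}'
python3 - <<'E'
from h import *
print(bot.observe()['position'])
H=np.array([.5348,-.2735]);th=np.radians(11.2);ex=np.array([np.cos(th),np.sin(th)]);ey=np.array([-ex[1],ex[0]])
W=lambda a,b,z:[*(H+a*ex+b*ey),z]
w=snap('wrist','w10')
for k in range(2):
  g=cv2.cvtColor(w['pixels'],cv2.COLOR_RGB2GRAY).astype(int)
  for b in (.03,.09,.15):
    print(b,proj(w,W(0,b,.165)).round(),[int(g[int(round(q[1])),int(round(q[0]))]) if 0<=q[1]<399.5 and 0<=q[0]<639.5 else -1 for q in (proj(w,W(a/1000,b,.165)) for a in range(-20,30,2))])
  for _ in range(8): w=bot.grab_frame('wrist')
E
```

```text
clock: 22.75
position: [0.5741, -0.1717, 0.1354]
tool_rot: [-3.142, -0.0, -2.946]
force: [0.6, -0.1, 0.8]
grip_width: 0.0004
finger_force: 0.0
clock: 23.25
position: [0.594, -0.1672, 0.2767]
tool_rot: [3.142, -0.001, -2.945]
force: [0.2, 0.1, -0.1]
grip_width: 0.0001
finger_force: 0.0
clock: 23.75
position: [0.5934, -0.1676, 0.2745]
tool_rot: [3.141, -0.001, -2.946]
force: [-0.1, -1.0, -0.4]
grip_width: -0.0001
finger_force: 0.0
[ 0.5934207  -0.16755506  0.27446641]
0.03 [220.  91.] [197, 196, 199, 109, 72, 84, 78, 169, 195, 199, 200, 197, 200, 92, 74, 149, 151, 142, 141, 139, 140, 151, 149, 150, 146]
0.09 [308.  91.] [199, 197, 198, 150, 144, 147, 139, 150, 198, 196, 200, 199, 201, 111, 91, 150, 151, 150, 141, 146, 154, 144, 143, 147, 143]
0.15 [395.  91.] [136, 136, 132, 84, 31, 29, 29, 65, 146, 140, 139, 138, 138, 103, 94, 97, 95, 93, 95, 93, 95, 94, 94, 91, 94]
0.03 [221.  91.] [197, 199, 199, 78, 72, 124, 71, 146, 197, 199, 195, 198, 201, 97, 86, 151, 155, 140, 142, 141, 142, 152, 148, 149, 147]
0.09 [308.  91.] [199, 196, 198, 131, 141, 147, 144, 160, 196, 200, 198, 198, 202, 81, 94, 155, 149, 149, 138, 148, 151, 147, 143, 147, 147]
0.15 [395.  91.] [135, 136, 136, 106, 51, 16, 24, 95, 146, 140, 139, 139, 137, 95, 93, 95, 92, 95, 95, 94, 96, 91, 95, 93, 94]
```

The panel top sits at the same offset (-6 to +6 mm) along its whole length, parallel to the front with an 8 mm gap. It is at rest, so I'm handing in.

```bash
python3 -c "
from workcell import bot
print(bot.job_done())"
```

```text
the job is handed in; nothing more can be done
None
```

The door hangs on both hinge pins, let go and swung shut parallel to the cupboard front, and the job is handed in; the measured tool force stayed below about 8 N, and the hand-in gave no verdict.

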